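# Load two filter cassettes into the spring magazine

### The arm

A 7-joint arm with a two-finger parallel gripper is mounted at the origin on a cart in front of the work surface, level with it; the furniture and walls round the work are solid. World frame = base frame: x ahead of the robot, y to its left, z up, the work surface at z = 0. Lengths are in m, angles in rad, forces in N, time in s.
With the tool pointing down it reaches from about 0.425 to 0.875 m from the base axis. Payload 8.4 kg.
Tool frame: the origin (TCP) lies midway between the tips of the shut fingers; the grasp point (between the pads) lies robot.grip_point_offset behind it (robot.grip_point_offset is the distance from the TCP to the grasp point, in m); z points along the fingers, y is the line along which they close (so a half turn about z gives the same grasp; the last joint's range is limited). The gripper opens to 85 mm and grips with 20 to 120 N. Pads are 22 mm wide; open, the fingers measure 114 mm over their backs; the gripper's body (76 mm by 85 mm) begins 54 mm behind the grasp point. The pads swing forward as they close: fully open they stand 13 mm farther back than shut.
Start: joints at [1.044, 0.333, 0.04, 1.465, -0.013, 1.343, -0.059], TCP at [0.27, -0.591, 0.231] pointing down, gripper open.
Joint ranges: [-2.58, 2.58], [-0.38, 2.09], [-1.3, 1.39], [0.25, 2.4], [-1.5, 4.64], [0.08, 2.09], [-2.65, 2.65]. Speed limits (rad/s): [2.22, 2.22, 2.79, 2.79, 3.14, 3.14, 3.14].

### API

Orientations are given as [roll, pitch, yaw] about the fixed x, y, z axes, in that order (R = Rz(yaw) Ry(pitch) Rx(roll)).
In Python, from workcell import robot gives the robot as it stands.
- The arm moves only by the tool move_arm, never from a script. Its argument "commands" is one flat list of numbers, 7 for each row, row after row: the shift along the tool's x, y, z normalised to -1 to 1, where 1 is 2 cm, then the turn, a rotation vector about the tool's x, y, z normalised to -1 to 1, where 1 is 5 degrees, then the finger opening in mm, from 0 to 85.4. A call has 1 to 5 rows; each row shifts and turns the commanded pose from where the row before left it, along the tool's axes as they then stand; what a row does not reach is not made up. A row lasts 1/10 s, in which the tool goes at most 50 mm and 8.59 degrees, less where a joint would pass 70% of its speed; a pose out of reach is approached as far as the arm can. A call with a number of a shift or a turn outside -1 to 1 is refused whole. A call with a gripper value outside its range is refused whole. The fingers move at their own pace and stop on an object; "grip_force" is the grip in N (left out, the last holds). Time passes only in rows, so rows that do not move let the fingers close. It gives the time, the measured TCP pose, the force, the opening and the grip force at its end, in the units of the state.
- robot.observe(): the state, without advancing time (a new reading comes with each control period).
- robot.capture(name): name is "scene" or "side" or "wrist"; returns a dict with "img" (420x560x3 uint8, red, green, blue), "range_z" (420x560 float32, m along the optical axis (not along the pixel's ray), 0 where there is no reading), "K" (3x3 intrinsics, pixels), "R" (3x3) and "t" (3): a world point X has camera coordinates R X + t; the wrist camera has in their place "T_tool_cam" (4x4, takes a point from camera to tool coordinates, whose origin is the TCP and whose axes are the flange's). Camera axes: x right, y down, z forward; pixel columns grow to the right and rows downward; lengths in m; the calibration is good to about 2 mm. A picture is of the moment at which its call begins: read the wrist's pose just before it.
- robot.finish_job(): hands the job in; it is judged then, once.
Trained networks look in the newest picture that a camera, given by its name, has taken for a name from the list of things; names that differ only in an ending like _2 or _b are one class to them, and where a whole thing is asked for, a point or a joint stands for the part that bears it (a point fixed in the world has none). Each returns a list of dicts, best first, with "confidence" (0 to 1); they miss things now and then, are a little off and sometimes report something else, mostly with a low value. They report only what shows in the picture. A call takes as long as a camera call.
- robot.cut_out(query, camera): "region" (420x560 bool, what is visible of it) and "at" ([column, row] as shares, 0 to 1, of the picture: columns of its width, rows of its height, amid what is visible of it).
- robot.spot_point(query, camera): "at" ([column, row] as shares, 0 to 1, of the picture: columns of its width, rows of its height: a listed point, or the origin of a listed thing).
The state is a dict: "time": time; "joint_pos": joint angles; "qd": joint speeds; "joint_torque": joint torques, N m; "ee_pos": TCP position; "ee_rot": TCP orientation; "contact_force": force on the tool from outside, world axes, zero at the start; "torque": the same for the moment, N m; "finger_gap": finger opening in m; "grip_force": force on a finger pad.
Only numpy, scipy, OpenCV 4.12 (cv2) and the standard library are available. Lean on these libraries where they do the work, as an engineer would, in place of code of your own. Each camera call takes 0.05 s, during which the arm holds its last target. There are 200 camera calls.

### The job

Load the two narrow filter cassettes into the spring magazine, one after the other: lay each lengthwise on the sprung follower (or on the cassette before it), press it straight down below the two retaining lips, slide it back under them until it is fully home against the back wall, and let go so that the spring holds the stack up against the lips. Grip as firmly as you like, but push gently by feel, never with more than 20 N against the magazine or its stack, and leave the wide cassette and everything else alone.

Things in the scene. Friction and masses are not known exactly. Their poses are not given: they have to be found in the camera images.
- magazine: aluminium spring magazine fixed to the worktop, base plate 116 x 68 x 6 mm, room for two cassettes. Origin on its underside, below the centre of a cassette that is fully home; x runs along the loading slide, from the open end (-x) to the back wall (+x); z up. Ahead of x = +5 mm it is open above and at both sides (only base plate and follower), so the front 37 mm of a cassette stays free even when home
- lips (a point): middle between the two retaining lips at the front end of their flat underside (magazine x = +13, z = 46 mm). They run from here to the back wall, one over each side wall, 24 mm apart, tops at 50 mm; their front edge turns up by about 3 mm as a lead-in from x = +5 mm
- back_wall (a point): middle of the back wall's inner face (magazine x = +32, z = 30 mm); the side walls run from x = +14 mm to here, 43 mm apart inside, 5 mm thick, with front ends flared to about 50 mm from x = +7 mm; all walls 50 mm high
- follower (a joint): steel follower plate, 41 mm wide, magazine x = -56 to +31 mm, sprung upward. Travel in m: 0 = empty and up, its top level with the lips' underside; grows as pressed down; 0.016 with one cassette held, 0.032 with two; hard stop at 0.034, so the second cassette can go only 2 mm below the lips. Spring 5 N at 0, 7 N at 0.034; damped
- cassette_a: flat rectangular filter cassette of grey plastic lying flat: 64 mm long (its x), 40 mm wide (its y), 16 mm thick, 40 to 90 g; white window on top; the same when turned half round; origin at the centre of its underside
- cassette_b: flat rectangular filter cassette of grey plastic lying flat: 64 mm long (its x), 40 mm wide (its y), 16 mm thick, 40 to 90 g; white window on top; the same when turned half round; origin at the centre of its underside (twin of cassette_a; either may go first)
- cassette_wide: wider cassette of the same look, 64 x 58 x 16 mm, that does not fit the magazine; stays where it is; origin at the centre of its underside
- marker: marker pen, bystander, 135 mm long, lying; origin at its underside
- tweezers: steel tweezers, bystander, 110 mm long, lying; origin at the underside
- petri: petri dish, bystander, 60 mm across, 12 mm high; origin at its underside
- timer: laboratory timer, bystander, 71 x 77 x 50 mm, behind the magazine; origin at its underside
- jar_b1: small white reagent jar with a screw lid, bystander, 44 mm across, 94 mm high; origin at its underside
- spare_column: chromatography column, bystander, 128 mm long, lying; origin at its underside
- amber_bottle: amber glass bottle, bystander, 92 mm across, 202 mm high, behind the magazine; origin at its underside

How it is judged:
By the outcome, as a careful person would: the job done as asked, in the order asked, and still so for the second after the job is handed in, with the robot touching nothing.
It also fails if it takes over 72 s, if anything falls off the work surface, if the arm or the gripper's body presses on something with over 40 N, if the wrist force passes 120 N, or if a joint passes its speed limit or range.

## Working session

There is one attempt and no reset: what is moved stays moved. The work goes in short steps, Python scripts to look and compute and a tool call to move; the robot and the scene stay as the last step left them, time stands still between calls to the robot, and variables do not carry over. Pictures are saved under pics/ and viewed, at most 10 in all, crops included, and the job is handed in when it is done.

Besides the shell and the picture viewer there is one more tool, called after "Request:" as name(argument=value, ...) on one line, values as JSON. move_arm: Moves the arm, as the interface text tells. Scaled input: -1 to 1 covers 2 cm each way for a shift and 5 degrees each way for a turn. Its arguments: {"type":"object","properties":{"commands":{"type":"array","items":{"type":"number"}},"grip_force":{"type":"number"}},"required":["commands"]}

```bash
mkdir -p pics; ls
cat > h.py <<'E'
import numpy as np, cv2
from workcell import robot
def snap(n):
    return robot.capture(n)
def pts(c,mask=None,st=None):
    z=c["range_z"]; v,u=np.nonzero((z>0)&(mask if mask is not None else True))
    K=c["K"]; d=z[v,u]
    P=np.stack([(u-K[0,2])/K[0,0]*d,(v-K[1,2])/K[1,1]*d,d],1)
    if "R" in c: return (P-c["t"])@c["R"]
    from scipy.spatial.transform import Rotation as Ro
    T=c["T_tool_cam"]; P=P@T[:3,:3].T+T[:3,3]
    return P@Ro.from_euler("xyz",st["ee_rot"]).as_matrix().T+st["ee_pos"]
E
python3 - <<'E'
from h import *
s=robot.observe(); print(s, robot.grip_point_offset)
ims=[]
for n in ["scene","side"]:
    c=snap(n); cv2.imwrite(f"pics/{n}0.png",c["img"][:,:,::-1])
    print(n, "cam pos", -c["R"].T@c["t"])
    for q in ["cassette_a","cassette_wide","magazine"]:
        for r in robot.cut_out(q,n):
            P=pts(c,r["region"]); 
            if len(P)<20: continue
            top=P[np.abs(P[:,2]-np.percentile(P[:,2],90))<.004]
            rect=cv2.minAreaRect((top[:,:2]*1000).astype(np.float32))
            print(q,round(r["confidence"],2),np.round(r["at"],3),"med",np.median(P,0).round(3),"z90",np.percentile(P[:,2],[5,90]).round(3),np.round(rect[0],1),np.round(rect[1],1),round(rect[2],1))
    for q in ["lips","back_wall","magazine","cassette_a"]:
        print(q,[(round(r["confidence"],2),np.round(r["at"],3)) for r in robot.spot_point(q,n)])
E
```

```text
pics
{'time': 0.0, 'joint_pos': array([ 1.04378421,  0.33389839,  0.03986992,  1.46628001, -0.01339526,
        1.34329207, -0.058478  ]), 'qd': array([-0.00179928, -0.00111567,  0.00060041,  0.00082367,  0.00142538,
       -0.00112757,  0.00013989]), 'joint_torque': array([ 4.47711773e-04, -6.58557487e+01,  1.36560649e+00, -4.05565917e+01,
        1.65595952e-02,  1.26437831e-02, -6.34161779e-05]), 'ee_pos': array([ 0.2694573 , -0.59101459,  0.23042502]), 'ee_rot': array([-3.13998463e+00,  1.12403268e-04,  4.27821606e-01]), 'contact_force': array([-0.44877578, -0.7994155 , -0.00867398]), 'torque': array([-0.02289653, -0.07906199,  0.01106723]), 'grip_force': 0.0, 'finger_gap': 0.08539179819311919} 0.0187
scene cam pos [-0.17762405  0.35923967  0.66290259]
cassette_a 0.58 [0.666 0.52 ] med [ 0.439 -0.262  0.015] z90 [0.002 0.017] [ 445.  -267.9] [40.8 66.8] 78.0
cassette_a 0.55 [0.303 0.722] med [0.433 0.257 0.016] z90 [0.002 0.018] [440.8 255.8] [66.9 40.2] 2.5
cassette_wide 0.73 [0.401 0.68 ] med [0.422 0.137 0.016] z90 [0.005 0.017] [428.9 135.3] [65.3 58.5] 1.1
cassette_wide 0.36
[... 682 characters left out ...]
57 [0.608 0.451] med [ 0.441 -0.261  0.014] z90 [0.    0.018] [ 442.9 -266.4] [44.2 66.9] 78.0
cassette_wide 0.8 [0.497 0.689] med [0.425 0.141 0.015] z90 [0.002 0.018] [427.4 137.5] [64.1 61.8] 1.3
cassette_wide 0.6 [0.511 0.759] med [0.363 0.205 0.003] z90 [-0.002  0.009] [361.7 206.1] [108.8  22.1] 64.2
magazine 0.72 [0.502 0.52 ] med [ 0.525 -0.05   0.03 ] z90 [0.002 0.049] [526.8 -57. ] [ 56.5 110.9] 78.4
lips [(0.82, array([0.499, 0.506]))]
back_wall [(0.77, array([0.482, 0.511])), (0.26, array([0.487, 0.506]))]
magazine [(0.81, array([0.503, 0.533]))]
cassette_a [(0.84, array([0.61 , 0.448])), (0.79, array([0.441, 0.775])), (0.58, array([0.665, 0.41 ])), (0.17, array([0.498, 0.532]))]
```

View pics/scene0.png

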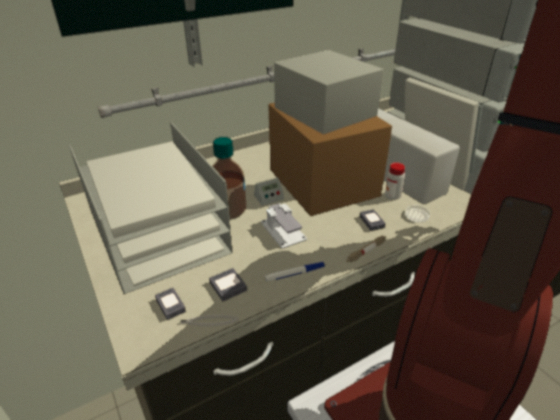

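Run:
```python
from h import *
for n in ["scene","side"]:
    c=snap(n); P=pts(c)
    P=P[(abs(P[:,0]-.53)<.08)&(abs(P[:,1]+.055)<.09)]
    for lo,hi in [(.003,.010),(.040,.047),(.047,.056)]:
        Q=P[(P[:,2]>lo)&(P[:,2]<hi)]
        r=cv2.minAreaRect((Q[:,:2]*1000).astype(np.float32))
        print(n,lo,len(Q),np.median(Q,0).round(4),np.round(r[0],1),np.round(r[1],1),round(r[2],1))
    # uv of spot points
    K=c["K"]
    for q,z in [("lips",.046),("back_wall",.030),("magazine",0.0)]:
        for r in robot.spot_point(q,n)[:1]:
            d=np.array([(r["at"][0]*560-K[0,2])/K[0,0],(r["at"][1]*420-K[1,2])/K[1,1],1])@c["R"]
            o=-c["R"].T@c["t"]; print(q,(o+d*(z-o[2])/d[2]).round(4))
    z=c["img"]; 
    X=np.array([.527,-.057,.03]); uv=K@(c["R"]@X+c["t"]); u,v=(uv[:2]/uv[2]).astype(int)
    cv2.imwrite(f"pics/mag_{n}.png",cv2.resize(z[max(v-55,0):v+55,max(u-70,0):u+70,::-1],None,fx=5,fy=5,interpolation=cv2.INTER_CUBIC))
```

```text
scene 0.003 543 [ 0.505  -0.0484  0.0059] [526.4 -61.2] [148.4 166.6] 0.6
scene 0.04 375 [ 0.5124 -0.0588  0.0456] [526.3 -60.6] [108.7  54.1] 5.2
scene 0.047 191 [ 0.5479 -0.0571  0.0488] [527.7 -59.6] [ 54.2 105.4] 86.2
lips [ 0.5325 -0.0556  0.046 ]
back_wall [ 0.5641 -0.0636  0.03  ]
magazine [ 0.519  -0.0587  0.    ]
side 0.003 506 [ 0.5136 -0.0445  0.0055] [529.5 -58.6] [156.4 174. ] 0.7
side 0.04 316 [ 0.5144 -0.0594  0.0451] [532.9 -67.6] [ 92.8 126. ] 47.1
side 0.047 210 [ 0.5439 -0.0551  0.0487] [536.7 -69.7] [ 89.1 123.4] 44.4
lips [ 0.5473 -0.06    0.046 ]
back_wall [ 0.5559 -0.0496  0.03  ]
magazine [ 0.5231 -0.0513  0.    ]
```

The scene view shows the magazine at about (285,225), the narrow cassettes at (170,302) and (372,219), and the wide one at (227,284). A tall box stack stands just behind the magazine and to its right.

Run:
```python
from h import *
P=np.vstack([pts(snap(n)) for n in ["scene","side"]])
P=P[(P[:,0]>.35)&(P[:,0]<.75)&(abs(P[:,1])<.42)]
for lo,hi in [(.07,.12),(.12,.25),(.25,.6)]:
    Q=P[(P[:,2]>lo)&(P[:,2]<hi)]
    H,_,_=np.histogram2d(Q[:,0],Q[:,1],[np.arange(.36,.76,.04),np.arange(-.42,.43,.04)])
    print(lo); [print(round(.36+.04*i,2),"".join("#" if k>2 else "." for k in r)) for i,r in enumerate(H)]
a=[cv2.imread(f"pics/mag_{n}.png") for n in("scene","side")]
cv2.imwrite("pics/m.png",np.hstack([cv2.resize(x,(400,314)) for x in a]))
```

```text
0.07
0.36 .....................
0.4 .....................
0.44 #....................
0.48 ###.........#####.#..
0.52 #######.....#######..
0.56 #.....#.....#######..
0.6 ......#...##......#..
0.64 ......#..###......#..
0.68 ......#...........#..
0.12
0.36 .....................
0.4 .....................
0.44 .....................
0.48 ###.........#######..
0.52 #######.....#######..
0.56 #######.....#######..
0.6 .....##...#.#######..
0.64 .....##...#########..
0.68 .....##...#########..
0.25
0.36 .....................
0.4 .....................
0.44 .....................
0.48 .....................
0.52 .....#...............
0.56 .#####...............
0.6 .######..............
0.64 .######.###########..
0.68 .######..##########..
```

View pics/m.png

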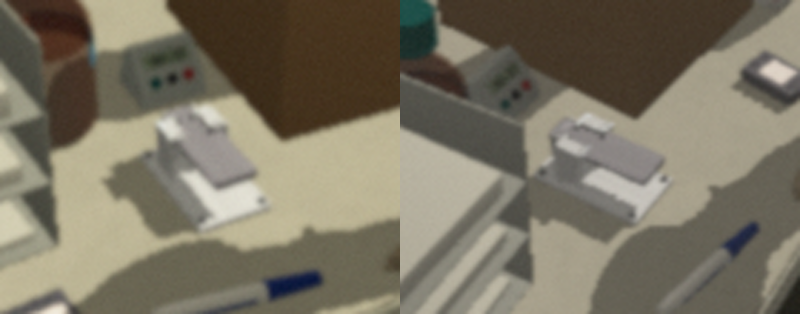

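Request:
move_arm(commands=[1, -0.6, 0, 0, 0, 1, 85, 1, -0.6, 0, 0, 0, 1, 85, 1, -0.6, 0, 0, 0, 1, 85, 1, -0.6, 0, 0, 0, 1, 85, 1, -0.6, 0, 0, 0, 1, 85], grip_force=40)

```text
time: 1.8
ee_pos: [0.3513, -0.5082, 0.2315]
ee_rot: [3.141, -0.0, -0.012]
contact_force: [0.4, -0.2, 0.0]
finger_gap: 0.0849
grip_force: 0.0
```

The crops show the back wall and lips at the magazine's far (+x) end, with the follower's free end towards the robot and the timer behind.

Request:
move_arm(commands=[0.7, -1, 0, 0, 0, 1, 85, 0.7, -1, 0, 0, 0, 1, 85, 0.7, -1, 0, 0, 0, 0.3, 85, 0.7, -0.9, 0, 0, 0, 0, 85, 0.7, -0.9, 0, 0, 0, 0, 85])

```text
time: 2.3
ee_pos: [0.4338, -0.4232, 0.2315]
ee_rot: [3.141, -0.0, -0.209]
contact_force: [0.2, -0.2, -0.1]
finger_gap: 0.0848
grip_force: 0.0
```

Request:
move_arm(commands=[0.7, -0.9, 0, 0, 0, 0, 85, 0.7, -0.9, 0, 0, 0, 0, 85, 0.6, -0.9, 0, 0, 0, 0, 85, 0.2, -0.9, 0, 0, 0, 0, 85, 0, -0.9, 0, 0, 0, 0, 85])

```text
time: 2.8
ee_pos: [0.4955, -0.3441, 0.2311]
ee_rot: [-3.141, 0.0, -0.209]
contact_force: [-0.4, -0.3, -0.4]
finger_gap: 0.0854
grip_force: 0.0
```

```bash
cat > m.py <<'E'
from h import *
s=robot.observe(); print({k:np.round(s[k],4) for k in("time","ee_pos","ee_rot","contact_force","finger_gap")})
c=snap("wrist")
import sys
for r in robot.cut_out("cassette_a","wrist"):
    P=pts(c,r["region"],s)
    if len(P)<50: continue
    t=P[(P[:,2]>.010)]; zt=np.median(t[:,2]); t=t[abs(t[:,2]-zt)<.003]
    q=cv2.minAreaRect((t[:,:2]*1000).astype(np.float32)); print(round(r["confidence"],2),"ztop",zt.round(4),"med",np.median(t,0).round(4),np.round(q[0],1),np.round(q[1],1),round(q[2],1))
cv2.imwrite(f"pics/{sys.argv[1]}.png",c["img"][:,:,::-1]); print(c["T_tool_cam"].round(3))
E
python3 m.py w1
```

```text
{'time': np.float64(2.8), 'ee_pos': array([ 0.4955, -0.3441,  0.2311]), 'ee_rot': array([-3.1414e+00,  1.0000e-04, -2.0880e-01]), 'contact_force': array([-0.4253, -0.2754, -0.3764]), 'finger_gap': np.float64(0.0854)}
[[ 0.002 -0.961 -0.277  0.071]
 [ 1.     0.002  0.     0.001]
 [ 0.    -0.277  0.961 -0.143]
 [ 0.     0.     0.     1.   ]]
```

Request:
move_arm(commands=[-1, -0.2, 0, 0, 0, 0, 85, -1, -0.6, 0, 0, 0, 0, 85, -0.8, -0.8, 0, 0, 0, 0, 85, -0.7, -0.8, 0, 0, 0, 0, 85, -0.6, -0.8, 0, 0, 0, 0, 85])

```text
time: 3.4
ee_pos: [0.4266, -0.2656, 0.2315]
ee_rot: [3.141, -0.0, -0.211]
contact_force: [0.5, 0.4, -1.0]
finger_gap: 0.0847
grip_force: 0.0
```

Request:
move_arm(commands=[0, 0, 0, 0, 0, 0, 85, 0, 0, 0, 0, 0, 0, 85])

```text
time: 3.6
ee_pos: [0.4276, -0.2662, 0.2317]
ee_rot: [3.141, -0.001, -0.21]
contact_force: [-0.4, 0.2, 0.2]
finger_gap: 0.0851
grip_force: 0.0
```

```bash
python3 m.py w2
```

```text
{'time': np.float64(3.6), 'ee_pos': array([ 0.4276, -0.2662,  0.2317]), 'ee_rot': array([ 3.1409e+00, -9.0000e-04, -2.0990e-01]), 'contact_force': array([-0.4228,  0.1833,  0.2298]), 'finger_gap': np.float64(0.0851)}
0.8 ztop 0.0163 med [ 0.448  -0.2692  0.0163] [ 446.2 -269. ] [40.2 63.3] 78.1
[[ 0.002 -0.961 -0.277  0.071]
 [ 1.     0.002  0.     0.001]
 [ 0.    -0.277  0.961 -0.143]
 [ 0.     0.     0.     1.   ]]
```

Request:
move_arm(commands=[0.13, -0.05, 1, 0, 0, 0, 65, 0, 0, 1, 0, 0, 0, 65, 0, 0, 1, 0, 0, 0, 65, 0, 0, 1, 0, 0, 0, 65, 0, 0, 1, 0, 0, 0, 65])

```text
time: 4.2
ee_pos: [0.4307, -0.2659, 0.1303]
ee_rot: [3.142, 0.0, -0.21]
contact_force: [-0.1, 0.3, -0.8]
finger_gap: 0.0647
grip_force: 0.0
```

Request:
move_arm(commands=[0, 0, 1, 0, 0, 0, 65, 0, 0, 1, 0, 0, 0, 65, 0, 0, 1, 0, 0, 0, 65, 0, 0, 1, 0, 0, 0, 65, 0, 0, 1, 0, 0, 0, 65])

```text
time: 4.7
ee_pos: [0.4307, -0.2659, 0.0302]
ee_rot: [3.141, 0.0, -0.21]
contact_force: [-0.9, -0.6, -0.0]
finger_gap: 0.065
grip_force: 0.0
```

Request:
move_arm(commands=[0, 0, 0.7, 0, 0, 0, 65, 0, 0, 0.5, 0, 0, 0, 65, 0, 0, 0.2, 0, 0, 0, 65, 0, 0, 0, 0, 0, 0, 65])

```text
time: 5.1
ee_pos: [0.4307, -0.2651, 0.0031]
ee_rot: [-3.141, 0.0, -0.209]
contact_force: [0.1, 0.4, 0.2]
finger_gap: 0.0649
grip_force: 0.0
```

Request:
move_arm(commands=[0, 0, 0.05, 0, 0, 0, 0, 0, 0, 0, 0, 0, 0, 0, 0, 0, 0, 0, 0, 0, 0, 0, 0, 0, 0, 0, 0, 0, 0, 0, 0, 0, 0, 0, 0], grip_force=80)

```text
time: 5.6
ee_pos: [0.4313, -0.2654, 0.0034]
ee_rot: [3.141, -0.002, -0.209]
contact_force: [-0.8, 1.2, 5.9]
finger_gap: 0.0377
grip_force: 80.7
```

Request:
move_arm(commands=[0, 0, -0.5, 0, 0, 0, 0, 0, 0, -1, 0, 0, 0, 0, 0, 0, -1, 0, 0, 0, 0, 0, 0, -1, 0, 0, 0, 0, 0, 0, -1, 0, 0, 0, 0])

```text
time: 6.1
ee_pos: [0.4307, -0.2649, 0.094]
ee_rot: [3.141, -0.001, -0.209]
contact_force: [-0.3, -0.3, -1.3]
finger_gap: 0.0377
grip_force: 80.3
```

Request:
move_arm(commands=[0, -0.8, -1, 0, 0, -0.8, 0, 0, -1, -1, 0, 0, -0.8, 0, 0, -1, -1, 0, 0, 0, 0, 0, -1, -1, 0, 0, 0, 0, 0, -1, -1, 0, 0, 0, 0])

```text
time: 6.6
ee_pos: [0.4408, -0.1687, 0.194]
ee_rot: [3.141, -0.001, -0.07]
contact_force: [0.0, -0.2, -0.7]
finger_gap: 0.0377
grip_force: 80.4
```

Request:
move_arm(commands=[0, -1, -0.5, 0, 0, 0, 0, 0, -1, 0, 0, 0, 0, 0, 0, -1, 0, 0, 0, 0, 0, 0, -1, 0, 0, 0, 0, 0, 0, -0.7, 0, 0, 0, 0, 0])

```text
time: 7.1
ee_pos: [0.4475, -0.0745, 0.2031]
ee_rot: [3.141, -0.001, -0.069]
contact_force: [0.2, 0.0, -0.4]
finger_gap: 0.038
grip_force: 80.4
```

Request:
move_arm(commands=[0, 0, 0, 0, 0, 0, 0, 0, 0, 0, 0, 0, 0, 0])

```text
time: 7.3
ee_pos: [0.4474, -0.0765, 0.2026]
ee_rot: [3.141, -0.0, -0.07]
contact_force: [0.0, -0.3, -0.7]
finger_gap: 0.0376
grip_force: 80.4
```

```bash
cat > g.py <<'E'
# magazine pose (world) and held cassette (tool frame) from the wrist camera
from h import *
import sys
from scipy.spatial.transform import Rotation as Ro
s=robot.observe(); print({k:np.round(s[k],4) for k in("time","ee_pos","ee_rot","contact_force","finger_gap")})
c=snap("wrist"); P=pts(c,None,s); T=(P-s["ee_pos"])@Ro.from_euler("xyz",s["ee_rot"]).as_matrix()
np.savez(f"{sys.argv[1]}.npz",P=P,T=T)
cv2.imwrite(f"pics/{sys.argv[1]}.png",c["img"][:,:,::-1])
M=P[(abs(P[:,0]-.53)<.09)&(abs(P[:,1]+.057)<.07)&(P[:,2]<.056)]
for lo,hi in [(.003,.009),(.042,.0475),(.0475,.053)]:
    Q=M[(M[:,2]>lo)&(M[:,2]<hi)]
    if len(Q)<10: continue
    r=cv2.minAreaRect((Q[:,:2]*1000).astype(np.float32)); print(lo,len(Q),"zmed",np.median(Q[:,2]).round(4),np.round(r[0],1),np.round(r[1],1),round(r[2],1))
H=T[(abs(T[:,1])<.03)&(T[:,2]>-.03)&(T[:,2]<.03)&(abs(T[:,0])<.08)]
print("held",len(H),np.percentile(H,[1,50,99],axis=0).round(4).tolist() if len(H) else 0)
E
python3 g.py w3
```

```text
{'time': np.float64(7.3), 'ee_pos': array([ 0.4474, -0.0765,  0.2026]), 'ee_rot': array([ 3.1412e+00, -3.0000e-04, -6.9600e-02]), 'contact_force': array([ 6.000e-04, -2.667e-01, -6.606e-01]), 'finger_gap': np.float64(0.0376)}
0.003 1797 zmed 0.0062 [535.2 -61.2] [ 68.  123.5] 87.0
0.042 3579 zmed 0.0462 [529.4 -63.6] [ 46.5 110.5] 81.9
0.0475 1720 zmed 0.0498 [529.4 -61.3] [ 55.5 105.2] 89.4
held 12137 [[-0.0146, -0.0275, -0.0284], [0.0167, 0.0007, -0.0129], [0.048, 0.0259, -0.0046]]
```

View pics/w3.png

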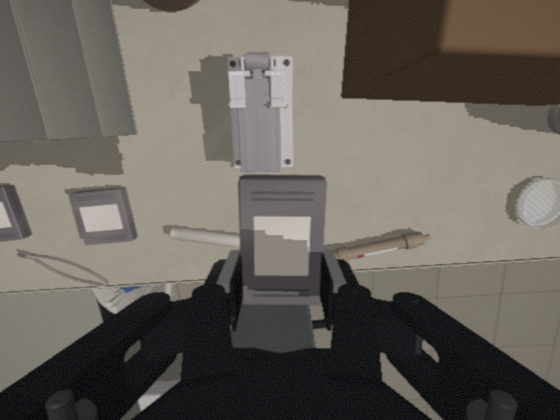

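The wrist view shows the cassette held straight (240–325, 178–300), with the magazine ahead at (229–294, 55–170).

```bash
cat > fit.py <<'E'
import numpy as np,cv2,sys
d=np.load(sys.argv[1]+".npz"); P,T=d["P"],d["T"]
M=P[(P[:,0]>.44)&(P[:,0]<.60)&(abs(P[:,1]+.06)<.045)]
def rect(Q,n):
    r=cv2.minAreaRect((Q*1000).astype(np.float32)); print(n,len(Q),np.round(r[0],1),np.round(r[1],1),round(r[2],1))
F=M[(M[:,2]>.0435)&(M[:,2]<.0475)]
rect(F[F[:,0]<.525][:,:2],"follower front")
B=M[(M[:,2]>.004)&(M[:,2]<.009)]; rect(B[:,:2],"base")
W=M[(M[:,2]>.048)&(M[:,2]<.054)]; rect(W[:,:2],"tops")
# edge fit per yaw-aligned slices of the follower
for lo in np.arange(.45,.60,.01):
    o=[]
    for Q in (F,W,B):
        S=Q[(Q[:,0]>=lo)&(Q[:,0]<lo+.01)]
        o.append("%5d %6.1f %6.1f"%(len(S),*(np.percentile(S[:,1],[1,99])*1000)) if len(S)>5 else "-"*18)
    print(round(lo,3),*o,sep=" | ")
H=T[(abs(T[:,1])<.03)&(T[:,2]>-.03)&(T[:,2]<.03)&(abs(T[:,0])<.08)]
for lo in np.arange(-.02,.06,.01):
    S=H[(H[:,0]>=lo)&(H[:,0]<lo+.01)&(H[:,2]>-.02)]
    if len(S)>5: print("held x",round(lo,3),len(S),np.percentile(S[:,1:],[2,50,98],axis=0).round(4).tolist(), S[:,0].max().round(4))
E
python3 fit.py w3
```

```text
follower front 2034 [500.4 -59.4] [40.9 50.6] 86.6
base 1792 [531.1 -60.9] [ 68.  115.3] 87.1
tops 1560 [529.5 -61. ] [ 55.5 104.4] 87.8
0.45 | ------------------ | ------------------ | ------------------
0.46 | ------------------ | ------------------ | ------------------
0.47 |   188  -78.3  -38.7 | ------------------ |   110  -92.0  -24.4
0.48 |   392  -78.9  -38.8 | ------------------ |   164  -92.5  -24.9
0.49 |   407  -79.6  -39.3 | ------------------ |   173  -93.1  -25.4
0.5 |   419  -79.5  -39.7 | ------------------ |   184  -93.6  -26.0
0.51 |   413  -80.0  -40.3 |     7  -71.3  -42.7 |   182  -94.1  -26.2
0.52 |   433  -80.7  -40.9 | ------------------ |   184  -93.7  -27.1
0.53 |   381  -81.1  -41.0 |   160  -89.1  -35.6 |   157  -94.3  -27.4
0.54 |   281  -73.6  -49.5 |   353  -87.7  -34.8 |    55  -95.0  -28.2
0.55 |   287  -73.5  -50.3 |   367  -88.4  -36.2 |    62  -95.5  -65.7
0.56 |   194  -73.6  -50.5 |   385  -88.8  -36.3 |    72  -96.1  -28.5
0.57 |    82  -78.6  -47.1 |   261  -77.9  -48.3 |   186  -96.7  -29.5
0.58 |    69  -74.5  -52.6 |    14  -72.5  -49.3 |   261  -97.0  -30.1
0.59 | ------------------ | ------------------ | ------------------
held x -0.02 721 [[-0.0182, -0.0139], [0.0003, -0.0129], [0.0192, -0.0118]] -0.01
held x -0.01 1491 [[-0.0184, -0.0174], [0.0007, -0.013], [0.0194, -0.0117]] -0.0
held x 0.0 1686 [[-0.0285, -0.0182], [0.0002, -0.0131], [0.0286, -0.0113]] 0.01
held x 0.01 1941 [[-0.0236, -0.0186], [0.0007, -0.013], [0.0245, -0.0084]] 0.02
held x 0.02 1736 [[-0.0182, -0.0142], [0.0007, -0.0129], [0.0197, -0.0116]] 0.03
held x 0.03 1861 [[-0.0183, -0.014], [0.0007, -0.0128], [0.0198, -0.0115]] 0.04
held x 0.04 1928 [[-0.0181, -0.014], [0.0007, -0.0125], [0.0197, -0.0]] 0.0484
```

Request:
move_arm(commands=[0.35, -0.2, 0.9, 0, 0, -0.24, 0, 0.35, -0.2, 1, 0, 0, 0, 0, 0.35, -0.2, 1, 0, 0, 0, 0, 0.35, -0.2, 1, 0, 0, 0, 0, 0.35, -0.2, 1, 0, 0, 0, 0])

```text
time: 7.85
ee_pos: [0.4837, -0.059, 0.1035]
ee_rot: [3.141, 0.0, -0.05]
contact_force: [-1.1, -0.5, -0.5]
finger_gap: 0.0378
grip_force: 80.4
```

Request:
move_arm(commands=[0, 0, 1, 0, 0, 0, 0, 0, 0, 0.8, 0, 0, 0, 0, 0, 0, 0.4, 0, 0, 0, 0, 0, 0, 0, 0, 0, 0, 0, 0, 0, 0, 0, 0, 0, 0])

```text
time: 8.35
ee_pos: [0.4838, -0.0583, 0.0609]
ee_rot: [3.142, -0.0, -0.049]
contact_force: [1.3, 0.6, -0.6]
finger_gap: 0.0381
grip_force: 80.4
```

```bash
cat > b.py <<'E'
# TCP in magazine frame, mm
from h import *
s=robot.observe(); a=-.049; d=(s["ee_pos"]-[.5311,-.0609,0])*1000
print("mag",np.round([np.cos(a)*d[0]+np.sin(a)*d[1],-np.sin(a)*d[0]+np.cos(a)*d[1],d[2]],2),"rot",s["ee_rot"].round(4),"F",s["contact_force"].round(2),"M",s["torque"].round(2))
E
python3 b.py; python3 g.py w4; python3 fit.py w4|grep -E "held|base|foll"
```

```text
mag [-47.33   0.32  60.88] rot [ 3.1415e+00 -5.0000e-04 -4.9400e-02] F [ 1.3   0.6  -0.55] M [-0.01 -0.07 -0.04]
{'time': np.float64(8.35), 'ee_pos': array([ 0.4838, -0.0583,  0.0609]), 'ee_rot': array([ 3.1415e+00, -5.0000e-04, -4.9400e-02]), 'contact_force': array([ 1.2971,  0.6031, -0.5517]), 'finger_gap': np.float64(0.0381)}
0.003 2475 zmed 0.0062 [531.4 -61.2] [ 68.2 115.5] 87.3
0.042 4265 zmed 0.0462 [557.1 -59.4] [46.6 55.4] 87.7
0.0475 5479 zmed 0.05 [556.5 -63.1] [56.6 52.2] 85.1
held 18977 [[-0.014, -0.0256, -0.0278], [0.0362, 0.0007, -0.0124], [0.0794, 0.0264, 0.0158]]
follower front 0 [0. 0.] [0. 0.] 0.0
base 2472 [531.5 -61.2] [ 68.1 115.4] 87.2
held x -0.02 731 [[-0.018, -0.0141], [0.0008, -0.0129], [0.0192, -0.0116]] -0.01
held x -0.01 1483 [[-0.0184, -0.0171], [0.0003, -0.013], [0.0194, -0.0118]] -0.0
held x 0.0 1684 [[-0.0285, -0.0184], [0.0003, -0.013], [0.0285, -0.0113]] 0.01
held x 0.01 1958 [[-0.0235, -0.0186], [0.0005, -0.013], [0.0244, -0.0083]] 0.02
held x 0.02 1730 [[-0.0182, -0.0142], [0.0007, -0.0129], [0.0196, -0.0117]] 0.03
held x 0.03 1848 [[-0.0183, -0.014], [0.0007, -0.0127], [0.0198, -0.0115]] 0.04
held x 0.04 2530 [[-0.0183, -0.0139], [0.0007, -0.0121], [0.0199, 0.0156]] 0.05
held x 0.05 1930 [[-0.025, 0.0077], [0.0006, 0.0135], [0.0261, 0.0158]] 0.06
```

Request:
move_arm(commands=[0, -0.02, 0.4, 0, 0, 0, 0, 0, 0, 0.15, 0, 0, 0, 0, 0, 0, 0.1, 0, 0, 0, 0, 0, 0, 0.1, 0, 0, 0, 0, 0, 0, 0.1, 0, 0, 0, 0])

```text
time: 8.9
ee_pos: [0.4836, -0.0574, 0.0436]
ee_rot: [3.141, -0.0, -0.049]
contact_force: [-1.5, -0.2, 5.8]
finger_gap: 0.038
grip_force: 81.1
```

Request:
move_arm(commands=[0, 0, 0.1, 0, 0, 0, 0, 0, 0, 0.1, 0, 0, 0, 0, 0, 0, 0.1, 0, 0, 0, 0])

```text
time: 9.2
ee_pos: [0.4836, -0.0574, 0.0376]
ee_rot: [3.141, -0.0, -0.049]
contact_force: [-2.6, -0.4, 6.2]
finger_gap: 0.0378
grip_force: 81.1
```

```bash
python3 b.py
```

```text
mag [-47.62   1.17  37.63] rot [ 3.1414e+00 -1.0000e-04 -4.8700e-02] F [-2.63 -0.45  6.17] M [-0.14  0.46 -0.02]
```

Request:
move_arm(commands=[0, 0.03, 0.1, 0, 0, 0, 0, 0, 0, 0.1, 0, 0, 0, 0, 0, 0, 0.1, 0, 0, 0, 0, 0, 0, 0.01, 0, 0, 0, 0])

```text
time: 9.6
ee_pos: [0.4838, -0.0577, 0.0314]
ee_rot: [-3.141, -0.001, -0.048]
contact_force: [-2.5, 1.3, 6.1]
finger_gap: 0.0378
grip_force: 81.1
```

```bash
python3 b.py; python3 g.py w5; python3 fit.py w5|grep -E "held x 0.0[234]|base|foll"
```

```text
mag [-47.41   0.9   31.39] rot [-3.1414e+00 -5.0000e-04 -4.8400e-02] F [-2.48  1.25  6.08] M [ 0.17  0.24 -0.06]
{'time': np.float64(9.6), 'ee_pos': array([ 0.4838, -0.0577,  0.0314]), 'ee_rot': array([-3.1414e+00, -5.0000e-04, -4.8400e-02]), 'contact_force': array([-2.4821,  1.2502,  6.0761]), 'finger_gap': np.float64(0.0378)}
0.003 3956 zmed 0.0062 [541. -56.] [ 79.9 129.3] 87.4
0.042 11943 zmed 0.0444 [526.4 -60.3] [ 64.9 117.2] 86.9
0.0475 8683 zmed 0.05 [527.7 -60.7] [ 64.8 108.9] 86.7
held 22764 [[-0.0147, -0.0288, -0.0272], [0.0402, 0.0007, -0.013], [0.0797, 0.0288, 0.026]]
follower front 8629 [496.2 -58.4] [64.9 57.7] 89.9
base 3948 [532.8 -61.4] [ 68.2 113.2] 87.1
held x 0.02 1980 [[-0.0287, -0.0142], [0.0002, -0.0129], [0.0286, 0.0258]] 0.03
held x 0.03 2125 [[-0.0287, -0.0141], [0.0002, -0.0128], [0.0285, 0.0257]] 0.04
held x 0.04 2494 [[-0.0273, -0.0141], [0.0007, -0.0123], [0.027, 0.0255]] 0.0499
```

View pics/w5.png

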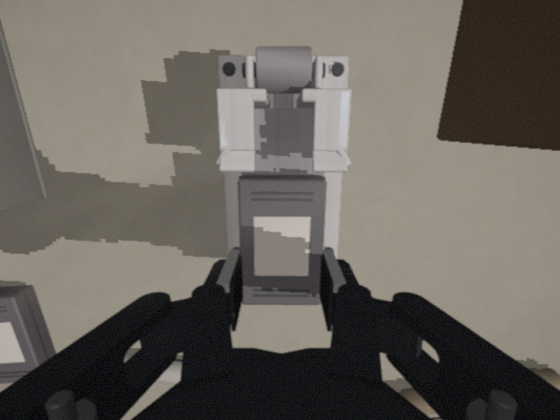

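The view shows the cassette aligned in front of the lips (cassette centre column 282, lips 284), with its top 1.6 mm below their underside. Now I'll slide it in.

Request:
move_arm(commands=[0.15, 0.01, 0, 0, 0, 0, 0, 0.2, 0, 0, 0, 0, 0, 0, 0.2, 0, 0, 0, 0, 0, 0])

```text
time: 9.95
ee_pos: [0.4949, -0.0588, 0.0313]
ee_rot: [3.141, -0.0, -0.049]
contact_force: [-2.4, 0.7, 5.8]
finger_gap: 0.0379
grip_force: 81.0
```

Request:
move_arm(commands=[0.2, 0, 0, 0, 0, 0, 0, 0.2, 0, 0, 0, 0, 0, 0, 0.2, 0, 0, 0, 0, 0, 0])

```text
time: 10.25
ee_pos: [0.5068, -0.0593, 0.0311]
ee_rot: [-3.142, 0.0, -0.049]
contact_force: [-2.4, 0.2, 4.7]
finger_gap: 0.0381
grip_force: 81.0
```

Request:
move_arm(commands=[0.1, 0, 0, 0, 0, 0, 0, 0.1, 0, 0, 0, 0, 0, 0])

```text
time: 10.45
ee_pos: [0.5106, -0.0595, 0.0311]
ee_rot: [-3.142, 0.0, -0.049]
contact_force: [-2.8, 0.1, 5.0]
finger_gap: 0.0376
grip_force: 81.0
```

```bash
python3 b.py
```

```text
mag [-20.57   0.44  31.07] rot [-3.1415e+00  2.0000e-04 -4.8700e-02] F [-2.77  0.11  4.99] M [-0.03  0.45 -0.01]
```

Request:
move_arm(commands=[0.07, 0, 0, 0, 0, 0, 0, 0.05, 0, 0, 0, 0, 0, 0, 0, 0, 0, 0, 0, 0, 0])

```text
time: 10.75
ee_pos: [0.513, -0.0596, 0.0312]
ee_rot: [-3.142, -0.0, -0.049]
contact_force: [-2.1, 0.3, 5.8]
finger_gap: 0.0382
grip_force: 81.0
```

Request:
move_arm(commands=[0.04, 0, 0, 0, 0, 0, 0, 0, 0, 0, 0, 0, 0, 0])

```text
time: 10.95
ee_pos: [0.5137, -0.0596, 0.0312]
ee_rot: [-3.142, -0.0, -0.049]
contact_force: [-2.6, -0.5, 4.3]
finger_gap: 0.0376
grip_force: 81.0
```

Request:
move_arm(commands=[0.04, 0, 0, 0, 0, 0, 0, 0, 0, 0, 0, 0, 0, 0])

```text
time: 11.15
ee_pos: [0.5145, -0.0597, 0.0312]
ee_rot: [-3.142, -0.0, -0.049]
contact_force: [-2.1, 0.6, 4.8]
finger_gap: 0.0377
grip_force: 81.0
```

```bash
python3 b.py
```

```text
mag [-16.62   0.41  31.16] rot [-3.1416e+00 -1.0000e-04 -4.8700e-02] F [-2.1   0.62  4.85] M [-0.03  0.34 -0.01]
```

Request:
move_arm(commands=[0.03, 0, 0, 0, 0, 0, 0, 0, 0, 0, 0, 0, 0, 0])

```text
time: 11.35
ee_pos: [0.5151, -0.0597, 0.0311]
ee_rot: [-3.142, -0.0, -0.049]
contact_force: [-1.9, 0.2, 5.3]
finger_gap: 0.0379
grip_force: 81.0
```

Request:
move_arm(commands=[0.03, 0, 0, 0, 0, 0, 0, 0, 0, 0, 0, 0, 0, 0])

```text
time: 11.55
ee_pos: [0.5156, -0.0597, 0.0311]
ee_rot: [-3.142, 0.0, -0.049]
contact_force: [-3.7, -0.3, 5.8]
finger_gap: 0.0378
grip_force: 81.0
```

Request:
move_arm(commands=[0.02, 0, 0, 0, 0, 0, 0, 0, 0, 0, 0, 0, 0, 0])

```text
time: 11.75
ee_pos: [0.5156, -0.0597, 0.031]
ee_rot: [3.142, 0.001, -0.049]
contact_force: [-3.3, -0.3, 5.9]
finger_gap: 0.0376
grip_force: 81.1
```

Request:
move_arm(commands=[0.03, 0, 0, 0, 0, 0, 0, 0, 0, 0, 0, 0, 0, 0])

```text
time: 11.95
ee_pos: [0.5156, -0.0597, 0.0308]
ee_rot: [3.142, 0.002, -0.049]
contact_force: [-6.5, 1.2, 6.5]
finger_gap: 0.0379
grip_force: 81.2
```

Request:
move_arm(commands=[0.02, 0, 0, 0, 0, 0, 0, 0, 0, 0, 0, 0, 0, 0])

```text
time: 12.15
ee_pos: [0.5156, -0.0597, 0.0306]
ee_rot: [3.142, 0.003, -0.049]
contact_force: [-6.7, 0.3, 7.4]
finger_gap: 0.0376
grip_force: 81.2
```

Request:
move_arm(commands=[-0.02, 0, -0.06, 0, 0, 0, 0, 0, 0, 0, 0, 0, 0, 60, 0, 0, 0, 0, 0, 0, 60, 0, 0, 0, 0, 0, 0, 60])

```text
time: 12.55
ee_pos: [0.517, -0.0597, 0.0323]
ee_rot: [-3.141, -0.001, -0.049]
contact_force: [-0.1, 0.9, 0.2]
finger_gap: 0.0601
grip_force: 0.0
```

Request:
move_arm(commands=[0, 0, -0.5, 0, 0, 0, 60, 0, 0, -1, 0, 0, 0, 60, 0, 0, -1, 0, 0, 0, 60, -0.3, 0, -1, 0, 0, 0, 60, -0.3, 0, -1, 0, 0, 0, 60])

```text
time: 13.05
ee_pos: [0.5048, -0.0591, 0.1239]
ee_rot: [-3.141, -0.001, -0.049]
contact_force: [-0.6, -0.6, 0.7]
finger_gap: 0.0597
grip_force: 0.0
```

Request:
move_arm(commands=[-0.5, -0.3, -1, 0, 0, 0, 70, -0.5, -0.3, -1, 0, 0, 0, 85, 0, 0, 0, 0, 0, 0, 85, 0, 0, 0, 0, 0, 0, 85])

```text
time: 13.45
ee_pos: [0.4857, -0.0463, 0.1631]
ee_rot: [3.141, -0.002, -0.049]
contact_force: [-0.1, 0.0, -0.5]
finger_gap: 0.0848
grip_force: 0.0
```

```bash
python3 g.py w6
python3 - <<'E'
import numpy as np
P=np.load("w6.npz")["P"]; a=-.049; R=np.array([[np.cos(a),np.sin(a)],[-np.sin(a),np.cos(a)]])
Q=P.copy(); Q[:,:2]=(P[:,:2]-[.5311,-.0609])@R.T; Q*=1000
for lo in range(-64,48,4):
    S=Q[(Q[:,0]>=lo)&(Q[:,0]<lo+4)&(abs(Q[:,1])<10)]
    T=Q[(Q[:,0]>=lo)&(Q[:,0]<lo+4)&(abs(Q[:,2]-46)<2.5)&(abs(Q[:,1])<24)]
    print(lo,np.median(S[:,2]).round(1) if len(S) else "-", np.percentile(T[:,1],[1,99]).round(1) if len(T)>5 else "-")
E
```

```text
{'time': np.float64(13.45), 'ee_pos': array([ 0.4857, -0.0463,  0.1631]), 'ee_rot': array([ 3.1412e+00, -1.8000e-03, -4.8500e-02]), 'contact_force': array([-0.0895,  0.0379, -0.5025]), 'finger_gap': np.float64(0.0848)}
0.003 2225 zmed 0.0062 [531.3 -61.1] [ 68.2 114.7] 87.1
0.042 2995 zmed 0.0463 [542.  -61.7] [39.4 84.8] 86.9
0.0475 1979 zmed 0.0499 [541.6 -61.6] [55.9 81.7] 85.7
held 0 0
-64 - -
-60 - -
-56 30.2 -
-52 30.3 -
-48 30.3 -
-44 30.3 -
-40 237.0 -
-36 247.6 -
-32 251.3 [-18.7  19.6]
-28 261.6 [-19.6  19.6]
-24 46.4 [-19.4  19.6]
-20 46.3 [-19.3  19.6]
-16 46.4 [-19.1  19.5]
-12 46.3 [-18.9  19.5]
-8 46.5 [-19.6  19.5]
-4 46.5 [-19.6  19.5]
0 46.3 [-19.5  19.4]
4 46.4 [-18.1  13.9]
8 46.6 [-12.4  11.7]
12 46.3 [-12.2  17. ]
16 46.2 [-12.1  11.7]
20 46.3 [-12.   11.7]
24 46.3 [-11.8  11.7]
28 45.8 [-12.1  11.7]
32 30.9 -
36 45.4 [-13.8  12.4]
40 48.4 [-14.5  14.2]
44 49.0 [-16.5  15.4]
```

View pics/w6.png

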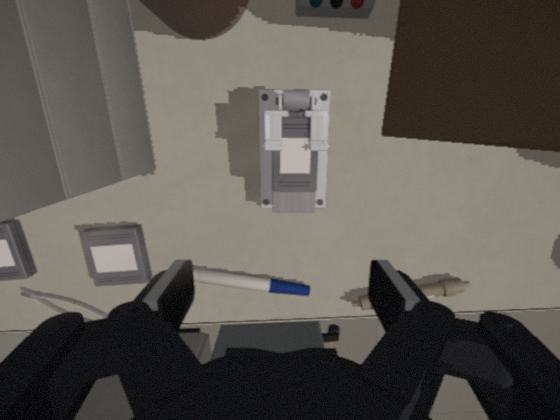

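The view shows cassette 1 home under the lips at (262–328, 90–212). The follower's free end is below it, and its top is measured at 46.3 mm. Next is cassette B.

Request:
move_arm(commands=[-1, -0.5, -0.5, 0, 0, -0.5, 85, -1, -1, -0.5, 0, 0, -0.5, 85, -0.7, -1, -0.5, 0, 0, 0, 85, -0.5, -1, 0, 0, 0, 0, 85, 0, -1, 0, 0, 0, 0, 85])

```text
time: 14.0
ee_pos: [0.4186, 0.0441, 0.1919]
ee_rot: [3.141, 0.001, 0.038]
contact_force: [0.2, -0.1, -0.8]
finger_gap: 0.085
grip_force: 0.0
```

Request:
move_arm(commands=[0, -1, 0, 0, 0, 0, 85, 0, -1, 0, 0, 0, 0, 85, 0, -1, 0, 0, 0, 0, 85, 0, -1, 0, 0, 0, 0, 85, 0, -1, 0, 0, 0, 0, 85])

```text
time: 14.5
ee_pos: [0.4156, 0.1443, 0.1915]
ee_rot: [-3.141, 0.002, 0.038]
contact_force: [-0.2, 0.5, 0.7]
finger_gap: 0.0854
grip_force: 0.0
```

Request:
move_arm(commands=[0, -1, 0, 0, 0, 0, 85, 0, -1, 0, 0, 0, 0, 85, 0, 0, 0, 0, 0, 0, 85, 0, 0, 0, 0, 0, 0, 85])

```text
time: 14.9
ee_pos: [0.414, 0.1835, 0.1916]
ee_rot: [3.142, 0.002, 0.039]
contact_force: [-0.1, -1.1, -0.3]
finger_gap: 0.0853
grip_force: 0.0
```

```bash
python3 m.py w7 | head -5
python3 - <<'E'
from h import *
P=np.vstack([pts(snap(n)) for n in ("scene","side")]+[pts(snap("wrist"),None,robot.observe())])
Q=P[(P[:,2]>.03)&(P[:,2]<.5)&(P[:,0]>.45)&(P[:,0]<.7)]
for y in np.arange(.12,.36,.04):
    S=Q[abs(Q[:,1]-y)<.02]; print(round(y,2),len(S),S[:,0].min().round(3),np.percentile(S[:,0],1).round(3),S[:,2].max().round(3)) if len(S) else 0
E
```

```text
{'time': np.float64(14.9), 'ee_pos': array([0.414 , 0.1835, 0.1916]), 'ee_rot': array([3.1416e+00, 1.6000e-03, 3.9200e-02]), 'contact_force': array([-0.088 , -1.0958, -0.3454]), 'finger_gap': np.float64(0.0853)}
0.86 ztop 0.0162 med [0.4431 0.2549 0.0163] [441.8 255.1] [63.1 40. ] 2.4
0.74 ztop 0.0147 med [ 0.3611 -0.1328  0.0149] [ 360.5 -132.1] [17.4 22.2] 5.2
0.72 ztop 0.0459 med [ 0.519  -0.0532  0.0462] [525.8 -48.1] [64.6 32.9] 16.0
[[ 0.002 -0.961 -0.277  0.07 ]
0.12 7340 0.516 0.52 0.162
0.16 7991 0.517 0.52 0.163
0.2 7655 0.45 0.52 0.402
0.24 8246 0.517 0.52 0.163
0.28 8275 0.516 0.52 0.163
0.32 10171 0.517 0.519 0.199
```

Request:
move_arm(commands=[0.2, -0.9, 0, 0, 0, -0.03, 65, 0.2, -0.9, 0, 0, 0, 0, 65, 0.2, -0.9, 0.5, 0, 0, 0, 65, 0.13, -0.82, 0.9, 0, 0, 0, 65, 0, 0, 1, 0, 0, 0, 65])

```text
time: 15.65
ee_pos: [0.4262, 0.2568, 0.1443]
ee_rot: [-3.14, -0.001, 0.043]
contact_force: [0.5, 0.1, -0.2]
finger_gap: 0.0651
grip_force: 0.0
```

Request:
move_arm(commands=[0, 0, 1, 0, 0, 0, 65, 0, 0, 1, 0, 0, 0, 65, 0, 0, 1, 0, 0, 0, 65, 0, 0, 1, 0, 0, 0, 65, 0, 0, 0, 0, 0, 0, 65])

```text
time: 16.15
ee_pos: [0.4246, 0.2532, 0.0621]
ee_rot: [3.14, 0.004, 0.041]
contact_force: [-0.3, -0.2, 0.3]
finger_gap: 0.0647
grip_force: 0.0
```

```bash
python3 m.py w8 | head -2
```

```text
{'time': np.float64(16.15), 'ee_pos': array([0.4246, 0.2532, 0.0621]), 'ee_rot': array([3.1399, 0.0039, 0.0405]), 'contact_force': array([-0.265 , -0.2429,  0.3431]), 'finger_gap': np.float64(0.0647)}
0.94 ztop 0.0163 med [0.4446 0.2549 0.0163] [441.8 255. ] [63.8 40.1] 2.6
```

Request:
move_arm(commands=[0.06, -0.05, 1, 0, 0, 0, 65, 0, 0, 1, 0, 0, 0, 65, 0, 0, 0.6, 0, 0, 0, 65, 0, 0, 0.3, 0, 0, 0, 65, 0, 0, 0, 0, 0, 0, 65])

```text
time: 16.75
ee_pos: [0.4271, 0.2557, 0.0064]
ee_rot: [3.142, 0.0, 0.041]
contact_force: [0.4, 0.4, -0.0]
finger_gap: 0.0651
grip_force: 0.0
```

```bash
python3 b.py; python3 -c "
from h import *;print(robot.observe()['ee_pos'])"
```

```text
mag [-119.4   311.16    6.39] rot [3.1415e+00 3.0000e-04 4.1200e-02] F [ 0.42  0.43 -0.01] M [0.04 0.06 0.07]
[0.42708449 0.25573866 0.00639407]
```

Request:
move_arm(commands=[-0.06, 0.07, 0.15, 0, 0, 0, 65, 0, 0, 0, 0, 0, 0, 65])

```text
time: 16.95
ee_pos: [0.4261, 0.2542, 0.0037]
ee_rot: [-3.142, -0.001, 0.041]
contact_force: [0.5, -1.1, 0.3]
finger_gap: 0.065
grip_force: 0.0
```

Request:
move_arm(commands=[0, 0, 0, 0, 0, 0, 0, 0, 0, 0, 0, 0, 0, 0, 0, 0, 0, 0, 0, 0, 0, 0, 0, 0, 0, 0, 0, 0, 0, 0, 0, 0, 0, 0, 0], grip_force=80)

```text
time: 17.45
ee_pos: [0.4263, 0.2545, 0.0042]
ee_rot: [-3.142, -0.001, 0.041]
contact_force: [-1.9, -1.2, 8.5]
finger_gap: 0.0377
grip_force: 80.6
```

Request:
move_arm(commands=[0, 0, -0.5, 0, 0, 0, 0, 0, 0, -1, 0, 0, 0, 0, 0, 0, -1, 0, 0, 0, 0, 0, 0, -1, 0, 0, 0, 0, 0, 0, -1, 0, 0, 0, 0])

```text
time: 17.95
ee_pos: [0.4258, 0.2544, 0.0947]
ee_rot: [-3.141, -0.0, 0.041]
contact_force: [0.5, 0.3, -1.1]
finger_gap: 0.038
grip_force: 80.6
```

Request:
move_arm(commands=[0, 0.6, -1, 0, 0, 0.5, 0, 0, 1, -1, 0, 0, 0.6, 0, 0, 1, 0, 0, 0, 0, 0, 0.2, 1, 0, 0, 0, 0, 0, 0.2, 1, 0, 0, 0, 0, 0])

```text
time: 18.45
ee_pos: [0.431, 0.1613, 0.1341]
ee_rot: [-3.141, -0.001, -0.054]
contact_force: [1.2, -0.4, -0.3]
finger_gap: 0.0379
grip_force: 80.6
```

Request:
move_arm(commands=[0.2, 1, 0, 0, 0, 0, 0, 0.2, 1, 0, 0, 0, 0, 0, 0.2, 1, 0, 0, 0, 0, 0, 0.2, 1, 0, 0, 0, 0, 0, 0.2, 1, 0, 0, 0, 0, 0])

```text
time: 18.95
ee_pos: [0.4455, 0.0604, 0.1339]
ee_rot: [-3.141, -0.0, -0.054]
contact_force: [-0.0, 0.8, -1.6]
finger_gap: 0.0378
grip_force: 80.6
```

Request:
move_arm(commands=[0.2, 1, 0, 0, 0, 0, 0, 0.2, 1, 0, 0, 0, 0, 0, 0.2, 1, 0, 0, 0, 0, 0, 0, 0.8, 0, 0, 0, 0, 0, 0, 0, 0, 0, 0, 0, 0])

```text
time: 19.45
ee_pos: [0.4532, -0.0175, 0.1337]
ee_rot: [3.141, -0.0, -0.058]
contact_force: [0.3, 0.2, -1.0]
finger_gap: 0.0377
grip_force: 80.6
```

```bash
python3 b.py; python3 g.py w9; python3 fit.py w9|grep -E "held|base"
```

```text
mag [-79.9   39.53 133.73] rot [ 3.1412e+00 -1.0000e-04 -5.7700e-02] F [ 0.26  0.23 -0.95] M [ 0.01  0.   -0.05]
{'time': np.float64(19.45), 'ee_pos': array([ 0.4532, -0.0175,  0.1337]), 'ee_rot': array([ 3.1412e+00, -1.0000e-04, -5.7700e-02]), 'contact_force': array([ 0.2614,  0.2255, -0.951 ]), 'finger_gap': np.float64(0.0377)}
0.003 2661 zmed 0.0062 [535.8 -61.4] [ 68.2 123.2] 87.0
0.042 4300 zmed 0.0462 [542.3 -57.4] [47.9 84.5] 87.2
0.0475 2956 zmed 0.0499 [541.5 -61.3] [56. 81.] 86.8
held 11989 [[-0.0146, -0.0275, -0.0285], [0.0165, 0.0002, -0.0121], [0.0477, 0.0258, -0.0035]]
base 2634 [531.8 -61.1] [ 68. 115.] 87.0
held x -0.02 721 [[-0.0183, -0.0133], [0.0008, -0.012], [0.0193, -0.0109]] -0.01
held x -0.01 1485 [[-0.0184, -0.0172], [0.0007, -0.0121], [0.0194, -0.0108]] -0.0
held x 0.0 1668 [[-0.0285, -0.0186], [0.0, -0.0122], [0.0285, -0.0107]] 0.01
held x 0.01 1941 [[-0.0234, -0.0187], [0.0007, -0.0121], [0.0244, -0.0081]] 0.02
held x 0.02 1712 [[-0.0185, -0.0132], [0.0002, -0.012], [0.0193, -0.0108]] 0.03
held x 0.03 1812 [[-0.0186, -0.0132], [0.0002, -0.0119], [0.0193, -0.0106]] 0.04
held x 0.04 1886 [[-0.0185, -0.0131], [0.0007, -0.0116], [0.0195, 0.0007]] 0.0481
```

Request:
move_arm(commands=[0.4, 0.5, 0.4, 0, 0, -0.11, 0, 0.45, 0.5, 0.6, 0, 0, 0, 0, 0.4, 0.5, 0.8, 0, 0, 0, 0, 0.4, 0.46, 0.8, 0, 0, 0, 0, 0, 0, 0.8, 0, 0, 0, 0])

```text
time: 20.0
ee_pos: [0.4857, -0.0572, 0.0643]
ee_rot: [-3.142, -0.001, -0.045]
contact_force: [0.0, -0.2, -0.7]
finger_gap: 0.0376
grip_force: 80.6
```

Request:
move_arm(commands=[0, 0, 0, 0, 0, 0, 0, 0, 0, 0, 0, 0, 0, 0])

```text
time: 20.2
ee_pos: [0.4845, -0.0557, 0.0652]
ee_rot: [-3.141, 0.001, -0.044]
contact_force: [0.6, 0.8, -0.3]
finger_gap: 0.0379
grip_force: 80.6
```

```bash
python3 b.py
```

```text
mag [-46.81   2.9   65.16] rot [-3.141e+00  9.000e-04 -4.400e-02] F [ 0.58  0.8  -0.35] M [ 0.02  0.01 -0.02]
```

Request:
move_arm(commands=[0, 0.13, 0.3, 0, 0, 0.06, 0, 0, 0, 0.3, 0, 0, 0, 0, 0, 0, 0.1, 0, 0, 0, 0, 0, 0, 0.1, 0, 0, 0, 0, 0, 0, 0, 0, 0, 0, 0])

```text
time: 20.7
ee_pos: [0.4843, -0.0588, 0.0495]
ee_rot: [3.141, 0.0, -0.05]
contact_force: [-2.6, 1.0, 3.3]
finger_gap: 0.0376
grip_force: 81.2
```

```bash
python3 b.py
```

```text
mag [-46.84  -0.24  49.45] rot [ 3.1415e+00  1.0000e-04 -5.0400e-02] F [-2.62  1.02  3.27] M [-0.07  0.45  0.01]
```

Request:
move_arm(commands=[0, -0.02, 0.1, 0, 0, 0, 0, 0, 0, 0.1, 0, 0, 0, 0, 0, 0, 0.1, 0, 0, 0, 0, 0, 0, 0.1, 0, 0, 0, 0, 0, 0, 0.1, 0, 0, 0, 0])

```text
time: 21.2
ee_pos: [0.4847, -0.0587, 0.0398]
ee_rot: [3.141, -0.001, -0.051]
contact_force: [-3.0, -0.4, 6.1]
finger_gap: 0.038
grip_force: 81.4
```

Request:
move_arm(commands=[0, 0, 0.1, 0, 0, 0, 0, 0, 0, 0.1, 0, 0, 0, 0, 0, 0, 0, 0, 0, 0, 0])

```text
time: 21.5
ee_pos: [0.4847, -0.0586, 0.0357]
ee_rot: [3.141, -0.001, -0.05]
contact_force: [-1.2, -2.1, 4.6]
finger_gap: 0.0377
grip_force: 81.4
```

```bash
python3 b.py
```

```text
mag [-4.647e+01 -1.000e-02  3.568e+01] rot [ 3.1413e+00 -7.0000e-04 -5.0500e-02] F [-1.25 -2.09  4.57] M [-0.19  0.4  -0.06]
```

Request:
move_arm(commands=[0, -0.01, 0.07, 0, 0, 0, 0, 0, 0, 0.06, 0, 0, 0, 0, 0, 0, 0, 0, 0, 0, 0])

```text
time: 21.8
ee_pos: [0.4847, -0.0586, 0.0331]
ee_rot: [3.141, -0.001, -0.051]
contact_force: [-1.4, -1.3, 5.8]
finger_gap: 0.0378
grip_force: 81.4
```

```bash
python3 b.py; python3 g.py w10; python3 fit.py w10|grep -E "held x 0.0[234]"
python3 - <<'E'
import numpy as np
P=np.load("w10.npz")["P"]; a=-.049; R=np.array([[np.cos(a),np.sin(a)],[-np.sin(a),np.cos(a)]])
Q=P.copy(); Q[:,:2]=(P[:,:2]-[.5311,-.0609])@R.T; Q*=1000
for lo in range(-30,34,3):
    S=Q[(Q[:,0]>=lo)&(Q[:,0]<lo+3)&(abs(Q[:,1])<8)]; print(lo,np.median(S[:,2]).round(1) if len(S) else "-",end="; ")
E
```

```text
mag [-4.642e+01  2.000e-02  3.310e+01] rot [ 3.1412e+00 -8.0000e-04 -5.0700e-02] F [-1.41 -1.3   5.75] M [-0.35  0.33  0.  ]
{'time': np.float64(21.8), 'ee_pos': array([ 0.4847, -0.0586,  0.0331]), 'ee_rot': array([ 3.1412e+00, -8.0000e-04, -5.0700e-02]), 'contact_force': array([-1.4138, -1.3045,  5.7508]), 'finger_gap': np.float64(0.0378)}
0.003 3852 zmed 0.0062 [533.5 -61.3] [ 68.2 111.1] 87.2
0.042 11778 zmed 0.0453 [526.6 -61.1] [ 64.8 116.5] 87.3
0.0475 8327 zmed 0.05 [528.1 -60.9] [ 65.  108.2] 87.5
held 22281 [[-0.0139, -0.0287, -0.0274], [0.0401, 0.0002, -0.0122], [0.0793, 0.0287, 0.0274]]
held x 0.02 1962 [[-0.0285, -0.0134], [0.0002, -0.0121], [0.0287, 0.0275]] 0.03
held x 0.03 2067 [[-0.0286, -0.0133], [0.0002, -0.012], [0.0286, 0.0274]] 0.04
held x 0.04 2356 [[-0.0259, -0.0132], [0.0002, -0.0116], [0.0265, 0.0272]] 0.05
-30 45.5; -27 45.8; -24 45.5; -21 45.3; -18 45.4; -15 45.2; -12 45.2; -9 45.3; -6 45.3; -3 45.2; 0 37.6; 3 29.4; 6 29.3; 9 29.4; 12 29.5; 15 29.3; 18 29.2; 21 29.2; 24 29.3; 27 29.4; 30 29.2; 33 13.6;
```

View pics/w10.png

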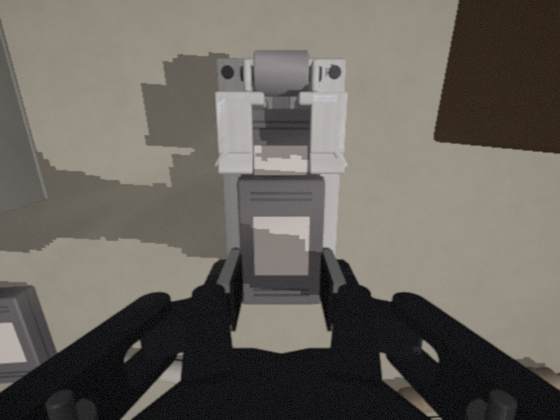

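The view shows cassette 1 still home beneath and cassette 2 centred (columns 240–323, lips 217–346). Its top is at 45.2 mm, just under the lips.

Request:
move_arm(commands=[0, -0.01, 0.02, 0, 0, 0, 0, 0.15, 0, 0, 0, 0, 0, 0, 0.2, 0, 0, 0, 0, 0, 0])

```text
time: 22.15
ee_pos: [0.4912, -0.0583, 0.0325]
ee_rot: [3.142, 0.0, -0.05]
contact_force: [-3.5, -0.5, 6.4]
finger_gap: 0.038
grip_force: 81.3
```

Request:
move_arm(commands=[0.2, 0, 0, 0, 0, 0, 0, 0.2, 0, 0, 0, 0, 0, 0, 0.2, 0, 0, 0, 0, 0, 0])

```text
time: 22.45
ee_pos: [0.5034, -0.0588, 0.0325]
ee_rot: [-3.141, 0.0, -0.05]
contact_force: [-3.4, 0.1, 5.9]
finger_gap: 0.0376
grip_force: 81.3
```

Request:
move_arm(commands=[0.2, 0, 0, 0, 0, 0, 0, 0.15, 0, 0, 0, 0, 0, 0, 0.1, 0, 0, 0, 0, 0, 0])

```text
time: 22.75
ee_pos: [0.5124, -0.0593, 0.0325]
ee_rot: [-3.141, 0.0, -0.05]
contact_force: [-3.7, -0.8, 4.6]
finger_gap: 0.0377
grip_force: 81.3
```

```bash
python3 b.py
```

```text
mag [-18.71   0.73  32.51] rot [-3.1414e+00  2.0000e-04 -5.0300e-02] F [-3.71 -0.83  4.65] M [ 0.02  0.59 -0.  ]
```

Expected home is about 3.5 mm further.

Request:
move_arm(commands=[0.07, 0, 0, 0, 0, 0, 0, 0.05, 0, 0, 0, 0, 0, 0, 0, 0, 0, 0, 0, 0, 0])

```text
time: 23.05
ee_pos: [0.5149, -0.0594, 0.0325]
ee_rot: [-3.141, -0.0, -0.05]
contact_force: [-2.5, -0.4, 4.7]
finger_gap: 0.0377
grip_force: 81.3
```

Request:
move_arm(commands=[0.03, 0, 0, 0, 0, 0, 0, 0, 0, 0, 0, 0, 0, 0])

```text
time: 23.25
ee_pos: [0.5154, -0.0594, 0.0325]
ee_rot: [-3.141, 0.0, -0.05]
contact_force: [-1.8, -0.2, 4.4]
finger_gap: 0.0378
grip_force: 81.3
```

Request:
move_arm(commands=[0.03, 0, 0, 0, 0, 0, 0, 0, 0, 0, 0, 0, 0, 0])

```text
time: 23.45
ee_pos: [0.5159, -0.0595, 0.0325]
ee_rot: [-3.141, 0.0, -0.05]
contact_force: [-3.0, 0.5, 4.9]
finger_gap: 0.0377
grip_force: 81.3
```

Request:
move_arm(commands=[0.03, 0, 0, 0, 0, 0, 0, 0, 0, 0, 0, 0, 0, 0])

```text
time: 23.65
ee_pos: [0.5158, -0.0594, 0.0323]
ee_rot: [-3.141, 0.002, -0.05]
contact_force: [-4.7, 0.7, 7.1]
finger_gap: 0.0378
grip_force: 81.5
```

Request:
move_arm(commands=[0.03, 0, 0, 0, 0, 0, 0, 0, 0, 0, 0, 0, 0, 0])

```text
time: 23.85
ee_pos: [0.5158, -0.0594, 0.0322]
ee_rot: [-3.142, 0.003, -0.05]
contact_force: [-8.4, 1.4, 9.5]
finger_gap: 0.0377
grip_force: 81.8
```

Request:
move_arm(commands=[-0.02, 0, -0.03, 0, 0, 0, 0, 0, 0, 0, 0, 0, 0, 60, 0, 0, 0, 0, 0, 0, 60, 0, 0, 0, 0, 0, 0, 60])

```text
time: 24.25
ee_pos: [0.5171, -0.0597, 0.033]
ee_rot: [-3.141, -0.001, -0.05]
contact_force: [0.2, 0.1, 0.8]
finger_gap: 0.0602
grip_force: 0.0
```

Request:
move_arm(commands=[0, 0, -0.5, 0, 0, 0, 60, 0, 0, -1, 0, 0, 0, 60, 0, 0, -1, 0, 0, 0, 60, -0.3, 0, -1, 0, 0, 0, 60, -0.3, 0, -1, 0, 0, 0, 60])

```text
time: 24.75
ee_pos: [0.5049, -0.059, 0.1245]
ee_rot: [-3.141, -0.001, -0.05]
contact_force: [-0.0, 0.3, -0.2]
finger_gap: 0.0597
grip_force: 0.0
```

Request:
move_arm(commands=[-0.5, 0, -1, 0, 0, 0, 70, -0.5, 0, -1, 0, 0, 0, 85, 0, 0, 0, 0, 0, 0, 85, 0, 0, 0, 0, 0, 0, 85])

```text
time: 25.15
ee_pos: [0.4852, -0.0582, 0.1636]
ee_rot: [3.141, -0.002, -0.051]
contact_force: [0.6, -1.0, -1.2]
finger_gap: 0.0852
grip_force: 0.0
```

```bash
python3 g.py w11
python3 - <<'E'
import numpy as np
P=np.load("w11.npz")["P"]; a=-.049; R=np.array([[np.cos(a),np.sin(a)],[-np.sin(a),np.cos(a)]])
Q=P.copy(); Q[:,:2]=(P[:,:2]-[.5311,-.0609])@R.T; Q*=1000
for lo in range(-60,44,4):
    S=Q[(Q[:,0]>=lo)&(Q[:,0]<lo+4)&(abs(Q[:,1])<8)&(Q[:,2]<60)]
    print(lo,np.median(S[:,2]).round(1) if len(S) else "-",end="; ")
S=Q[(abs(Q[:,1])<15)&(abs(Q[:,2]-46)<2)&(Q[:,0]<0)]; print("\nfront end",np.percentile(S[:,0],1))
E
```

```text
{'time': np.float64(25.15), 'ee_pos': array([ 0.4852, -0.0582,  0.1636]), 'ee_rot': array([ 3.1412e+00, -1.7000e-03, -5.0600e-02]), 'contact_force': array([ 0.6419, -1.0387, -1.2321]), 'finger_gap': np.float64(0.0852)}
0.003 2255 zmed 0.0062 [531.3 -61.1] [ 68.2 115.1] 87.2
0.042 2969 zmed 0.0462 [542.  -61.4] [39.5 85.2] 86.3
0.0475 2011 zmed 0.0499 [540.8 -61.7] [55.8 82. ] 83.9
held 0 0
-60 0.4; -56 14.4; -52 14.3; -48 14.3; -44 14.1; -40 14.6; -36 -; -32 46.0; -28 46.3; -24 46.4; -20 46.2; -16 46.3; -12 46.3; -8 46.6; -4 46.6; 0 46.4; 4 46.7; 8 46.4; 12 46.4; 16 46.2; 20 46.2; 24 46.3; 28 46.1; 32 15.4; 36 45.0; 40 48.4; 
front end -31.372399048237465
```

View pics/w11.png

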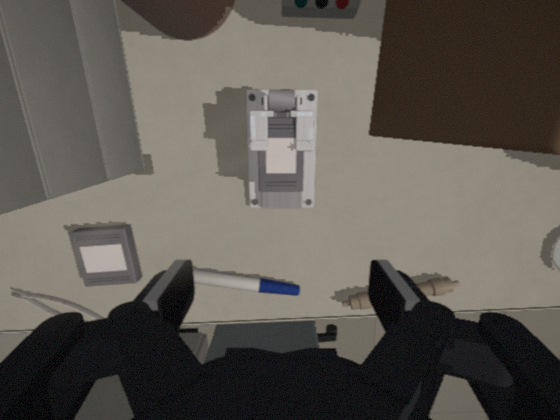

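The view shows cassette 2 home under the lips (248–317, 90–210). The follower is at 14.3 mm, which is the two-cassette travel, and nothing else has moved.

```bash
python3 -c "
from workcell import robot
print(robot.finish_job())"
```

```text
the job is handed in; nothing more can be done
None
```

Both narrow cassettes are in the magazine, pushed home against the back wall and held up against the lips by the spring. The job was handed in at about 25 s; push forces I read stayed under about 13 N, and the wide cassette and other items were left alone.

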